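Clamp a heat sink onto its power module

TASK

The heat sink has just been glued onto the power module: clamp it while it sets. Push the clamp's sliding jaw gently down by its yellow push button until its foot lands on the heat sink and the jaw tilts and binds on the bar, without ramming it, then turn the orange handle clockwise until the clamp is properly tight but not so tight that the module cracks. Leave the heat sink, the module and everything else on the bench where they are, and let go of the clamp.

Things in the scene. Friction and masses are not known exactly. Their poses are not given: they have to be found in the camera images.
- clamp: Red bench F-clamp, screwed down. Origin on the bench under the middle of its upright bar; z up; its jaw reaches from the bar along the clamp's own -x. Dark steel base plate 200 x 120 x 10 mm (x from -160 to +40). Bar 20 x 8 mm, its top 192 mm above the bench.
- button (a point): Centre of the flat top of the yellow push button (22 mm across, rigid) on an ear of the clamp's red sliding jaw, 62 mm beside the bar's axis along the clamp's +y. The jaw's arm (18 mm wide, 22 mm tall, its mid-height 36 mm below this point) reaches along the clamp's -x to the screw 100 mm from the bar. The jaw stays at the height where it is left.
- jaw (a joint): How far the red jaw has been slid down the bar, m, 0 at the top, up to 0.075. It starts with the foot 25 to 60 mm above the heat sink; until the foot lands, pushing it down takes only 1 to 2 N.
- tilt (a joint): Tilt of the jaw, rad: 0 = square; it grows when the foot is held up by the work and the push button goes farther down. At 0.06 to 0.07 the collar bites the bar: bound. From landing to binding the button sinks 8 to 10 mm at 4 to 9 N of push; then the push rises steeply: at 12 N it is well bound and the foot presses with 5 to 7 N. It stays bound when let go.
- screw (a joint): Angle of the orange handle, rad, growing clockwise from above (tightening), 0 to 7, starts at 0 to 0.3. The foot comes out 1.9 mm per rad; the handle keeps its height on the jaw and stays where it is left. Light to turn (0.1 N m). With the jaw bound each rad adds 3 to 7 N of clamping force (up to 12 N while a stiff grip keeps the jaw from tilting; it settles when let go).
- handle (a point): Middle of the orange handle grip: a bar 60 mm long along this frame's y, 16 mm thick along its x, 26 mm tall, free to grip from above; it turns with the screw about the vertical. 100 mm from the bar along the clamp's -x, 37 mm higher than the push button's top while the jaw is square. As the clamp tightens it leans about 1 mm towards the bar and rises 1 mm a rad; follow that, or the jaw may slip.
- foot: Black round sprung foot, 24 mm across, under the screw, with a domed underside: the part that presses on the heat sink.
- pad (a point): Lowest point of the foot.
- heatsink: Aluminium heat sink 84 x 78 mm lying on the module; origin at the centre of its underside. Base 8 mm thick with a bare land 43 mm wide along its x in the middle (the foot lands there), and 16 mm tall fins on both sides.
- module: Grey power module 90 x 84 x 40 mm standing on the clamp's base plate under the heat sink; origin at the centre of its underside. It cracks if the foot presses with more than 40 N; a tight clamp presses with 12 to 26 N, best about 18 N. Pushing the jaw down must not press it with more than 12 N (a push of over about 20 N).
- multimeter: Bystander: black multimeter lying on its back, 165 x 82 x 32 mm; origin at the centre of its underside.
- switchbox: Bystander: pale switch box 124 x 124 x 88 mm with a black rotary switch; origin at the centre of its underside.
- driver: Bystander: screwdriver 180 mm long lying on the bench.
- gauge (a joint): How far the sprung foot is squashed by the clamping force, m, 0 to 0.008: force = 1.3 N + 6.5 N per mm. The white sleeve (16 mm across) above the black foot.
Mind the look-alikes: they are no part of the job. Several things have the shape of the heatsink; the one meant has the colours described above.

How it is judged:
By the outcome, as a careful person would: the job done as asked, in the order asked, and still so for the second after the job is handed in, with the robot touching nothing.
It also fails if it takes over 72 s, if anything falls off the work surface, if the arm or the gripper's body presses on something with over 40 N, if the wrist force passes 120 N, or if a joint passes its speed limit or range.

ROBOT

A 6-joint arm with a two-finger parallel gripper is mounted at the origin on the work surface. World frame = base frame: x ahead of the robot, y to its left, z up, the work surface at z = 0. Lengths are in m, angles in rad, forces in N, time in s.
With the tool pointing down it reaches from about 0.25 to 0.775 m from the base axis. Payload 4 kg.
Tool frame: the origin (TCP) lies between the finger pads; the fingertips stand 17 mm ahead of it and the grasp point (between the pads) lies 2 mm behind it (arm.tcp_to_tips is the distance from the TCP to the fingertips, in m); z points along the fingers, y is the line along which they close (so a half turn about z gives the same grasp; the last joint's range is limited). The gripper opens to 94 mm and grips with 3 to 60 N. Pads are 16 mm wide; open, the fingers measure 119 mm over their backs; the gripper's body (75 mm by 177 mm) begins 78 mm behind the grasp point.
Start: joints at [1.208, 0.087, 1.371, -0, 1.684, -0.103], TCP at [0.141, 0.532, 0.223] pointing down, gripper open.
Joint ranges: [-3.1, 3.1], [-0.76, 2.03], [0.27, 2.55], [-1.08, 4.22], [0.17, 2.65], [-2.57, 2.57]. Speed limits (rad/s): [2.79, 2.79, 3.14, 3.14, 3.14, 3.14].

INTERFACE

Orientations are given as a unit quaternion [x, y, z, w].
In Python, from cell import arm gives the robot as it stands. The module is installed in compiled form; this text tells all that it offers.
- The arm moves only by the tool apply_moves, never from a script. Its argument "plan" is a list of rows, each a list of 5 numbers: the opening in per cent of the stroke, from 0 (shut) to 100 (fully open), then the shift along the tool's x, y, z in m, then the turn about the tool's z in rad. In form: [[hand, dx, dy, dz, roll], ...]. A call has 1 to 8 rows; each row is the pose to reach, as a shift and turn from the pose commanded when the call began, along the tool's axes at that moment; what a row does not reach only later rows make up. A row lasts 1/12 s, in which the tool goes at most 41.7 mm and 7.16 degrees, less where a joint would pass 70% of its speed; a pose out of reach is approached as far as the arm can. A call with a gripper value outside its range is refused whole. The fingers move at their own pace and stop on an object; the grip force is fixed at half the most. Time passes only in rows, so rows that repeat a pose let the fingers close. It gives the time, the measured TCP pose, the force, the opening and the grip force at its end, in the units of the state.
- arm.sense(): the state, without advancing time (a new reading comes with each control period).
- arm.capture(name): name is "scene" or "top" or "wrist"; returns a dict with "pixels" (480x640x3 uint8, red, green, blue), "camera_matrix" (3x3 intrinsics, pixels), "rvec" (rotation vector, rad) and "tvec" (3), from world to camera coordinates, as OpenCV has them; the wrist camera has in their place "T_tool_cam" (4x4, takes a point from camera to tool coordinates, whose origin is the TCP and whose axes are the flange's). Camera axes: x right, y down, z forward; pixel columns grow to the right and rows downward; lengths in m; the calibration is good to about 2 mm. A picture is of the moment at which its call begins: read the wrist's pose just before it. There is no depth.
- arm.hand_in(): hands the job in; it is judged then, once.
The state is a dict: "time_s": time; "q": joint angles; "joint_vel": joint speeds; "tau": joint torques, N m; "eef_pos": TCP position; "orientation": TCP orientation; "contact_force": force on the tool from outside, world axes, zero at the start; "torque": the same for the moment, N m; "grip_width": finger opening in m; "finger_force": force on a finger pad.
Only numpy, scipy, OpenCV 4.12 (cv2) and the standard library are available. Lean on these libraries where they do the work, as an engineer would, in place of code of your own. Each camera call takes 0.05 s, during which the arm holds its last target. There are 200 camera calls.

## Working session

There is one attempt and no reset: what is moved stays moved. The work goes in short steps, Python scripts to look and compute and a tool call to move; the robot and the scene stay as the last step left them, time stands still between calls to the robot, and variables do not carry over. Pictures are saved under pics/ and viewed, at most 10 in all, crops included, and the job is handed in when it is done.

Besides the shell and the picture viewer there is one more tool, called after ">>>" by a JSON object that holds its "api" and its "payload", one argument or row to a line. apply_moves: Moves the arm, as the interface text tells. Its arguments: {"type":"object","properties":{"plan":{"type":"array"}},"required":["plan"]}

```bash
mkdir -p pics
cat > h.py <<'E'
import numpy as np, cv2
from cell import arm
def cap(n):
    c=arm.capture(n); return c
def ray(c,u,v):
    K=np.array(c["camera_matrix"]); 
    d=np.linalg.inv(K)@[u,v,1.]
    R=cv2.Rodrigues(np.array(c["rvec"],float))[0]; t=np.array(c["tvec"],float).ravel()
    return -R.T@t, R.T@d
def onz(c,u,v,z):
    o,d=ray(c,u,v); return o+d*(z-o[2])/d[2]
def two(a,b):
    (o1,d1),(o2,d2)=a,b
    A=np.stack([d1,-d2],1); s=np.linalg.lstsq(A,o2-o1,rcond=None)[0]
    p,q=o1+s[0]*d1,o2+s[1]*d2
    return (p+q)/2,np.linalg.norm(p-q)
def save(c,f): cv2.imwrite(f,c["pixels"][:,:,::-1])
E
python3 - <<'E'
from h import *
for n in("scene","top"):
    c=cap(n); save(c,f"pics/{n}.png"); np.save(f"{n}.npy",c,allow_pickle=True)
    print(n,ray(c,320,240))
print(arm.sense())
E
```

```text
scene (array([1.10492803, 0.25301623, 1.14634529]), array([-0.45574887, -0.2417071 , -0.85701635]))
top (array([0.47473583, 0.01053076, 1.41895479]), array([ 0.10070666, -0.00119568, -0.99492346]))
{'time_s': 0.1, 'q': array([ 1.20791715e+00,  8.78532591e-02,  1.37207410e+00, -4.55181062e-05,
        1.68360745e+00, -1.03076025e-01]), 'joint_vel': array([ 1.44600743e-03,  4.47360372e-04, -4.63578875e-03, -9.86579449e-04,
        4.52689164e-04,  6.63689367e-05]), 'tau': array([ 1.86954770e-03, -3.41252768e+01, -3.03301406e+01,  7.20083644e-02,
        3.04253062e-02, -9.90350304e-05]), 'eef_pos': array([0.1411324 , 0.53110961, 0.22145113]), 'orientation': array([ 1.29539003e-01,  9.91573852e-01, -9.50065122e-04, -2.02192670e-04]), 'contact_force': array([0.22869618, 0.17495682, 0.87593953]), 'torque': array([ 0.01348804, -0.02135161,  0.0179476 ]), 'finger_force': 0.0, 'grip_width': 0.09379452856134365}
```

View pics/scene.png

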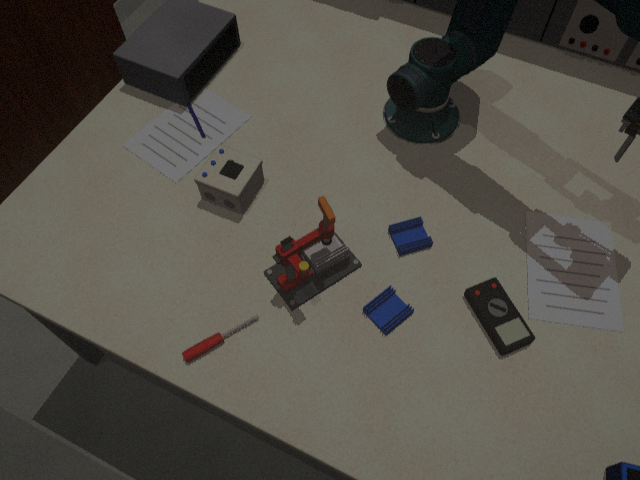

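View pics/top.png

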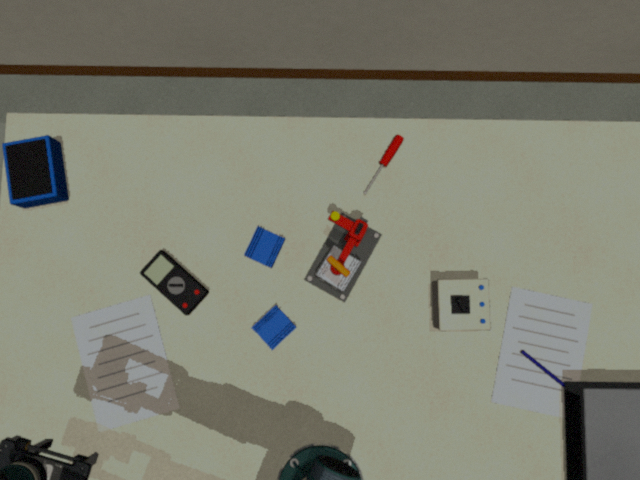

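The scene picture shows the clamp at about (310,260), with its yellow button at (304,266) and orange handle at (327,215). In the top picture the clamp is at (345,255), button (336,216), handle (338,267), bar (360,228). The look-alike heat sinks are the blue ones at top (265,246) and (273,327). The one meant is the grey one under the clamp at (338,270). Other yellow, orange or red things are the driver at (392,150), the multimeter jacks and the switch box.

Run:
```python
from h import *
C={n:np.load(n+".npy",allow_pickle=True).item() for n in("scene","top")}
box={"scene":(255,190,370,315),"top":(295,190,390,310)}
P={}
for n,c in C.items():
    x0,y0,x1,y1=box[n]; im=c["pixels"][y0:y1,x0:x1]
    hsv=cv2.cvtColor(np.ascontiguousarray(im),cv2.COLOR_RGB2HSV)
    for k,lo,hi in(("yellow",24,35),("orange",11,22)):
        m=cv2.inRange(hsv,(lo,150,80),(hi,255,255))
        nn,l,s,ce=cv2.connectedComponentsWithStats(m)
        i=1+np.argmax(s[1:,4]); print(n,k,s[i],ce[i]+[x0,y0]); P[n,k]=ce[i]+[x0,y0]
        ys,xs=np.nonzero(l==i); print(cv2.minAreaRect(np.stack([xs+x0,ys+y0],1).astype(np.float32)))
for k in("yellow","orange"):
    print(k,two(ray(C["scene"],*P["scene",k]),ray(C["top"],*P["top",k])))
for n,c in C.items():
    x0,y0,x1,y1=box[n]
    cv2.imwrite(f"pics/c_{n}.png",cv2.resize(c["pixels"][y0:y1,x0:x1,::-1],None,fx=4.5,fy=4.5,interpolation=cv2.INTER_CUBIC))
a,b=[cv2.resize(cv2.imread(f"pics/c_{n}.png"),(395,500)) for n in C]
cv2.imwrite("pics/crop.png",np.hstack([a,b]))
```

```text
scene yellow [44 71 10  9 62] [303.77419355 265.30645161]
((303.5, 265.0), (8.0, 9.0), 90.0)
scene orange [ 64   7  16  22 141] [326.29078014 207.06382979]
((325.9394836425781, 206.80572509765625), (23.862796783447266, 6.7837395668029785), 61.38954162597656)
top yellow [36 21  9  9 61] [334.67213115 215.2295082 ]
((335.0, 215.0), (8.0, 8.0), 0.0)
top orange [ 32  66  23  21 182] [337.85714286 265.69230769]
((338.0000305175781, 266.0000305175781), (25.45584487915039, 7.071067810058594), 45.0)
yellow (array([ 0.65749652, -0.02328276,  0.17765096]), np.float64(0.0009338208524456889))
orange (array([ 0.53983108, -0.03032421,  0.22594146]), np.float64(0.00029112905024493733))
```

View pics/crop.png

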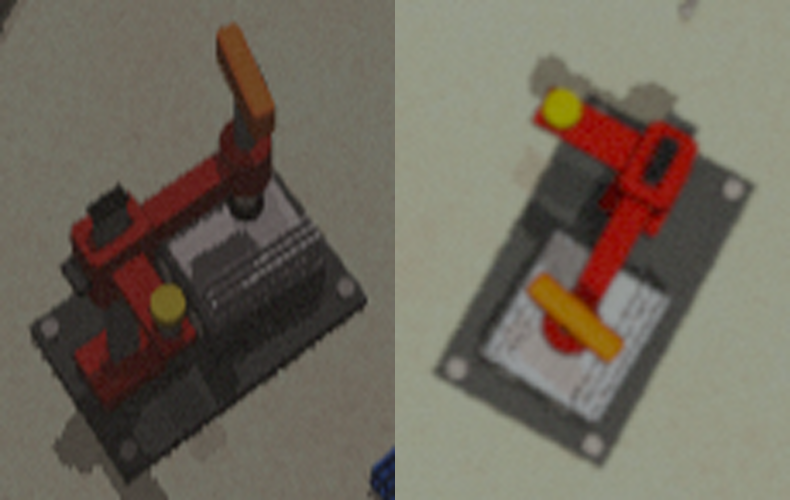

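Button to handle measures 117.9 mm against an expected 117.7 mm, so the measurement holds. The clamp's yaw is about -28.4° and the screw starts at about 0.29 rad. I'll approach above the button now.

>>> {"api": "apply_moves", "payload": {
  "plan": [
    [0,0,0,-0.04,0],
    [0,-0.64,-0.4,-0.1,1.81],
    [0,-0.64,-0.4,-0.1,1.81],
    [0,-0.64,-0.4,-0.1,1.81],
    [0,-0.64,-0.4,-0.1,1.81],
    [0,-0.64,-0.4,-0.1,1.81],
    [0,-0.64,-0.4,-0.1,1.81],
    [0,-0.64,-0.4,-0.1,1.81]
  ]
}}

```text
time_s: 0.77
eef_pos: [0.3407, 0.3175, 0.2854]
orientation: [0.54, 0.842, -0.0, -0.0]
contact_force: [1.3, 0.9, 0.5]
grip_width: 0.044
finger_force: 0.0
```

```bash
cat >> h.py <<'E'
from scipy.spatial.transform import Rotation as Rn
def go(p,yaw_y):
    """shift in tool axes and roll to bring the TCP to p with tool y at yaw_y deg (world)"""
    s=arm.sense(); R=Rn.from_quat(s["orientation"]).as_matrix()
    sh=R.T@(np.array(p)-s["eef_pos"]); a=np.degrees(np.arctan2(R[1,1],R[0,1]))
    r=-np.radians(yaw_y-a)
    print("pos",s["eef_pos"].round(4),"shift",sh.round(4),"yaw",a.round(1),"roll",r.round(3),"tilt",R[2,2].round(4),"q",s["q"].round(2),"F",s["contact_force"].round(2),"t",s["time_s"],"w",s["grip_width"])
E
python3 -c "
from h import *
go([.6575,-.0233,.30],-28.4)"
```

```text
pos [0.3407 0.3175 0.2854] shift [-0.4419  0.1458 -0.0147] yaw 24.6 roll 0.926 tilt -1.0 q [ 0.63 -0.11  1.44  0.    1.81  0.2 ] F [1.27 0.91 0.52] t 0.7667 w 0.04401814427965672
```

>>> {"api": "apply_moves", "payload": {
  "plan": [
    [0,-0.44,0.146,-0.015,0.926],
    [0,-0.44,0.146,-0.015,0.926],
    [0,-0.44,0.146,-0.015,0.926],
    [0,-0.44,0.146,-0.015,0.926],
    [0,-0.44,0.146,-0.015,0.926],
    [0,-0.44,0.146,-0.015,0.926],
    [0,-0.44,0.146,-0.015,0.926],
    [0,-0.44,0.146,-0.015,0.926]
  ]
}}

```text
time_s: 1.43
eef_pos: [0.5695, 0.0751, 0.2959]
orientation: [0.859, 0.512, -0.0, -0.0]
contact_force: [-0.0, 0.5, -0.1]
grip_width: 0.0007
finger_force: 0.0
```

```bash
python3 -c "
from h import *
go([.6575,-.0233,.30],-28.4)"
```

```text
pos [0.5695 0.0751 0.2959] shift [-0.0448  0.1242 -0.0042] yaw -28.4 roll 0.0 tilt -1.0 q [0.03 0.14 1.17 0.   1.83 0.53] F [-0.03  0.45 -0.07] t 1.4333 w 0.0006555661451451828
```

>>> {"api": "apply_moves", "payload": {
  "plan": [
    [0,-0.045,0.124,-0.004,0],
    [0,-0.045,0.124,-0.004,0],
    [0,-0.045,0.124,-0.004,0],
    [0,-0.045,0.124,-0.004,0],
    [0,-0.045,0.124,-0.004,0],
    [0,-0.045,0.124,-0.004,0]
  ]
}}

```text
time_s: 1.93
eef_pos: [0.6566, -0.0209, 0.2993]
orientation: [0.858, 0.514, -0.001, -0.001]
contact_force: [-0.6, 0.4, 0.5]
grip_width: 0.0002
finger_force: 0.0
```

```bash
cat >> h.py <<'E'
def wray(c,s,u,v):
    T=np.array(c["T_tool_cam"]); R=Rn.from_quat(s["orientation"]).as_matrix()
    d=np.linalg.inv(np.array(c["camera_matrix"]))@[u,v,1.]
    return s["eef_pos"]+R@T[:3,3], R@T[:3,:3]@d
def blobs(c,k,n=2):
    lo,hi={"yellow":(24,35),"orange":(11,22)}[k]
    m=cv2.inRange(cv2.cvtColor(c["pixels"],cv2.COLOR_RGB2HSV),(lo,150,60),(hi,255,255))
    N,l,s,ce=cv2.connectedComponentsWithStats(m)
    o=[]
    for i in 1+np.argsort(-s[1:,4])[:n]:
        ys,xs=np.nonzero(l==i); o.append((ce[i],s[i],cv2.minAreaRect(np.stack([xs,ys],1).astype(np.float32))))
    return o
E
python3 - <<'E'
from h import *
go([.6575,-.0233,.30],-28.4)
s=arm.sense(); c=cap("wrist"); save(c,"pics/w1.png"); print(c["T_tool_cam"])
for k,z in(("yellow",.178),("orange",.228)):
    for ce,st,r in blobs(c,k):
        o,d=wray(c,s,*ce); print(k,ce,st,r,o+d*(z-o[2])/d[2])
E
```

```text
pos [ 0.6566 -0.0209  0.2993] shift [-0.0017  0.0019 -0.0007] yaw -28.1 roll 0.005 tilt -1.0 q [-0.12  0.34  0.92  0.    1.88  0.37] F [-0.56  0.38  0.53] t 1.9333 w 0.00023779547024120362
[[-3.10078220e-04 -9.69256127e-01 -2.46053782e-01  7.06970310e-02]
 [ 9.99999233e-01 -5.59100600e-06 -1.23817997e-03 -9.92297566e-04]
 [ 1.19873784e-03 -2.46053978e-01  9.69255386e-01 -1.62633778e-01]
 [ 0.00000000e+00  0.00000000e+00  0.00000000e+00  1.00000000e+00]]
yellow [325.49403748 245.96422487] [311 231  30  29 587] ((325.3658752441406, 245.29270935058594), (28.111278533935547, 27.486583709716797), 38.65980529785156) [ 0.65628127 -0.02450529  0.178     ]
yellow [325. 230.] [325 230   1   1   1] ((325.0, 230.0), (0.0, 0.0), 0.0) [ 0.6613261  -0.01427469  0.178     ]
orange [597.56463554 107.32232346] [ 552    0   88  241 3512] ((601.361572265625, 118.10767364501953), (254.94020080566406, 18.027753829956055), 70.55996704101562) [ 0.82470587 -0.01358989  0.228     ]
orange [313.04938272 474.68163113] [   0  466  465   14 2673] ((232.0, 472.5), (464.0, 13.0), 0.0) [ 0.58082379 -0.14823646  0.228     ]
```

View pics/w1.png

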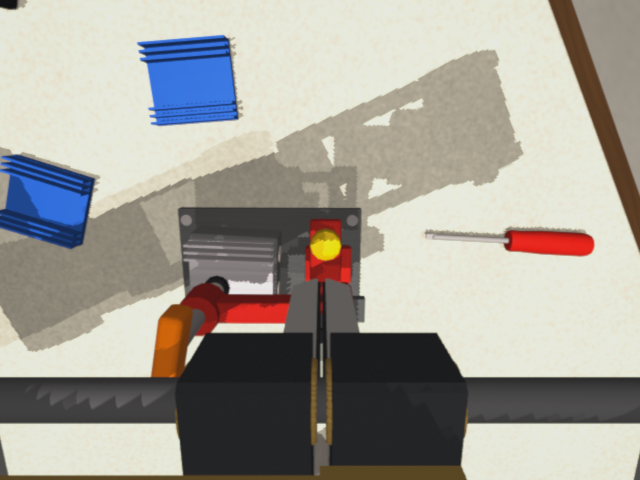

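The wrist view shows the button at (325,245), right ahead of the closed fingertips at (322,283). Its position agrees with the first measurement to about 1.5 mm. The base plate lies square in the picture, so the yaw is right. I'll go down now.

>>> {"api": "apply_moves", "payload": {
  "plan": [
    [0,-0.0023,0.0017,0.03,0.005],
    [0,-0.0023,0.0017,0.06,0.005],
    [0,-0.0023,0.0017,0.08,0.005],
    [0,-0.0023,0.0017,0.092,0.005],
    [0,-0.0023,0.0017,0.096,0.005],
    [0,-0.0023,0.0017,0.098,0.005],
    [0,-0.0023,0.0017,0.098,0.005],
    [0,-0.0023,0.0017,0.098,0.005]
  ]
}}

```text
time_s: 2.65
eef_pos: [0.658, -0.0236, 0.2047]
orientation: [0.859, 0.513, 0.001, 0.001]
contact_force: [0.2, -0.8, 0.2]
grip_width: 0.0005
finger_force: 0.0
```

```bash
python3 -c "
from h import *
go([.657,-.0239,.195],-28.4)"
```

```text
pos [ 0.658  -0.0236  0.2047] shift [-0.0007 -0.0008  0.0097] yaw -28.3 roll 0.001 tilt -1.0 q [-0.12  0.33  1.12  0.    1.69  0.37] F [ 0.15 -0.79  0.21] t 2.65 w 0.0005295489097630295
```

>>> {"api": "apply_moves", "payload": {
  "plan": [
    [0,0,0,0.006,0],
    [0,0,0,0.01,0],
    [0,0,0,0.013,0],
    [0,0,0,0.016,0],
    [0,0,0,0.019,0],
    [0,0,0,0.022,0],
    [0,0,0,0.025,0],
    [0,0,0,0.028,0]
  ]
}}

```text
time_s: 3.32
eef_pos: [0.6575, -0.0239, 0.1742]
orientation: [0.859, 0.512, 0.0, 0.0]
contact_force: [2.1, 1.1, 2.3]
grip_width: 0.0004
finger_force: 1.2
```

>>> {"api": "apply_moves", "payload": {
  "plan": [
    [0,0,0,0.001,0],
    [0,0,0,0.002,0],
    [0,0,0,0.003,0],
    [0,0,0,0.004,0],
    [0,0,0,0.005,0],
    [0,0,0,0.006,0],
    [0,0,0,0.006,0],
    [0,0,0,0.006,0]
  ]
}}

```text
time_s: 3.98
eef_pos: [0.6571, -0.0241, 0.1681]
orientation: [0.859, 0.512, -0.0, -0.0]
contact_force: [0.8, -0.7, 1.1]
grip_width: 0.0001
finger_force: 0.5
```

>>> {"api": "apply_moves", "payload": {
  "plan": [
    [0,0,0,0.001,0],
    [0,0,0,0.002,0],
    [0,0,0,0.003,0],
    [0,0,0,0.004,0],
    [0,0,0,0.005,0],
    [0,0,0,0.006,0],
    [0,0,0,0.007,0],
    [0,0,0,0.007,0]
  ]
}}

```text
time_s: 4.65
eef_pos: [0.6575, -0.024, 0.1619]
orientation: [0.859, 0.512, 0.0, 0.0]
contact_force: [-0.1, -1.1, 5.0]
grip_width: 0.0009
finger_force: 1.9
```

>>> {"api": "apply_moves", "payload": {
  "plan": [
    [0,0,0,0.0005,0],
    [0,0,0,0.001,0],
    [0,0,0,0.0015,0],
    [0,0,0,0.002,0],
    [0,0,0,0.0025,0],
    [0,0,0,0.003,0],
    [0,0,0,0.003,0],
    [0,0,0,0.003,0]
  ]
}}

```text
time_s: 5.32
eef_pos: [0.6581, -0.0242, 0.1597]
orientation: [0.859, 0.512, 0.001, 0.001]
contact_force: [1.0, -1.2, 4.9]
grip_width: 0.0004
finger_force: 3.0
```

>>> {"api": "apply_moves", "payload": {
  "plan": [
    [0,0,0,0.0005,0],
    [0,0,0,0.001,0],
    [0,0,0,0.0015,0],
    [0,0,0,0.002,0],
    [0,0,0,0.0025,0],
    [0,0,0,0.0025,0],
    [0,0,0,0.0025,0]
  ]
}}

```text
time_s: 5.9
eef_pos: [0.6585, -0.0244, 0.1577]
orientation: [0.859, 0.512, 0.002, 0.002]
contact_force: [1.0, -0.6, 6.8]
grip_width: 0.0006
finger_force: 3.3
```

>>> {"api": "apply_moves", "payload": {
  "plan": [
    [0,0,0,0.0005,0],
    [0,0,0,0.001,0],
    [0,0,0,0.001,0],
    [0,0,0,0.001,0]
  ]
}}

```text
time_s: 6.23
eef_pos: [0.6587, -0.0244, 0.1569]
orientation: [0.859, 0.512, 0.002, 0.002]
contact_force: [1.4, -0.6, 5.9]
grip_width: 0.0005
finger_force: 3.4
```

>>> {"api": "apply_moves", "payload": {
  "plan": [
    [0,0,0,0.0005,0],
    [0,0,0,0.001,0],
    [0,0,0,0.001,0],
    [0,0,0,0.001,0]
  ]
}}

```text
time_s: 6.57
eef_pos: [0.6589, -0.0245, 0.1561]
orientation: [0.859, 0.512, 0.002, 0.002]
contact_force: [1.5, -1.5, 6.9]
grip_width: 0.0006
finger_force: 3.6
```

>>> {"api": "apply_moves", "payload": {
  "plan": [
    [0,0,0,0.0003,0],
    [0,0,0,0.0006,0],
    [0,0,0,0.0006,0],
    [0,0,0,0.0006,0]
  ]
}}

```text
time_s: 6.9
eef_pos: [0.659, -0.0246, 0.1556]
orientation: [0.859, 0.512, 0.002, 0.002]
contact_force: [2.3, -2.0, 6.9]
grip_width: 0.0002
finger_force: 3.7
```

>>> {"api": "apply_moves", "payload": {
  "plan": [
    [0,0,0,0.0003,0],
    [0,0,0,0.0006,0],
    [0,0,0,0.0006,0],
    [0,0,0,0.0006,0]
  ]
}}

```text
time_s: 7.23
eef_pos: [0.6592, -0.0247, 0.1551]
orientation: [0.859, 0.512, 0.002, 0.002]
contact_force: [1.6, -1.4, 6.6]
grip_width: 0.0002
finger_force: 3.8
```

>>> {"api": "apply_moves", "payload": {
  "plan": [
    [0,0,0,0.0003,0],
    [0,0,0,0.0006,0],
    [0,0,0,0.0009,0],
    [0,0,0,0.0009,0]
  ]
}}

```text
time_s: 7.57
eef_pos: [0.6593, -0.0247, 0.1545]
orientation: [0.859, 0.512, 0.003, 0.002]
contact_force: [1.3, -1.9, 7.8]
grip_width: 0.001
finger_force: 4.0
```

>>> {"api": "apply_moves", "payload": {
  "plan": [
    [0,0,0,0.0003,0],
    [0,0,0,0.0006,0],
    [0,0,0,0.0006,0],
    [0,0,0,0.0006,0]
  ]
}}

```text
time_s: 7.9
eef_pos: [0.6594, -0.0246, 0.1542]
orientation: [0.859, 0.512, 0.003, 0.003]
contact_force: [2.9, -2.0, 8.4]
grip_width: 0.0007
finger_force: 4.4
```

>>> {"api": "apply_moves", "payload": {
  "plan": [
    [0,0,0,0.0003,0],
    [0,0,0,0.0006,0],
    [0,0,0,0.0006,0],
    [0,0,0,0.0006,0]
  ]
}}

```text
time_s: 8.23
eef_pos: [0.6595, -0.0246, 0.154]
orientation: [0.859, 0.512, 0.003, 0.003]
contact_force: [1.3, -1.5, 9.5]
grip_width: 0.0006
finger_force: 4.9
```

>>> {"api": "apply_moves", "payload": {
  "plan": [
    [0,0,0,0.0003,0],
    [0,0,0,0.0006,0],
    [0,0,0,0.0009,0],
    [0,0,0,0.0009,0]
  ]
}}

```text
time_s: 8.57
eef_pos: [0.6596, -0.0246, 0.1537]
orientation: [0.859, 0.512, 0.003, 0.003]
contact_force: [1.6, -2.4, 11.9]
grip_width: 0.0005
finger_force: 5.5
```

>>> {"api": "apply_moves", "payload": {
  "plan": [
    [0,0,0,0.0003,0],
    [0,0,0,0.0006,0],
    [0,0,0,0.0006,0],
    [0,0,0,0.0006,0]
  ]
}}

```text
time_s: 8.9
eef_pos: [0.6597, -0.0246, 0.1535]
orientation: [0.859, 0.512, 0.003, 0.003]
contact_force: [1.9, -1.5, 11.9]
grip_width: 0.0008
finger_force: 6.0
```

Force levels at about 12 N and it rose steeply, so the jaw is bound. I'll retreat upward and turn for the handle.

>>> {"api": "apply_moves", "payload": {
  "plan": [
    [0,0,0,-0.01,0],
    [0,0,0,-0.04,0],
    [0,0,0,-0.08,0],
    [0,0,0,-0.12,0],
    [100,0,0,-0.15,-0.12],
    [100,0,0,-0.16,-0.24],
    [100,0,0,-0.16,-0.36],
    [100,0,0,-0.16,-0.48]
  ]
}}

```text
time_s: 9.57
eef_pos: [0.6574, -0.0235, 0.3097]
orientation: [0.71, 0.704, 0.0, -0.0]
contact_force: [-0.4, -0.2, -0.4]
grip_width: 0.0238
finger_force: 0.0
```

```bash
python3 -c "
from h import *
go([.54,-.03,.30],135)"
```

```text
pos [ 0.6574 -0.0235  0.3097] shift [-0.0075 -0.1173  0.0097] yaw -0.5 roll -2.365 tilt -1.0 q [-0.12  0.34  0.9   0.    1.9  -0.11] F [-0.41 -0.21 -0.43] t 9.5667 w 0.023835431123326523
```

>>> {"api": "apply_moves", "payload": {
  "plan": [
    [100,-0.0075,-0.117,0.01,-2.36],
    [100,-0.0075,-0.117,0.01,-2.36],
    [100,-0.0075,-0.117,0.01,-2.36],
    [100,-0.0075,-0.117,0.01,-2.36],
    [100,-0.0075,-0.117,0.01,-2.36],
    [100,-0.0075,-0.117,0.01,-2.36],
    [100,-0.0075,-0.117,0.01,-2.36],
    [100,-0.0075,-0.117,0.01,-2.36]
  ]
}}

```text
time_s: 10.23
eef_pos: [0.5395, -0.0292, 0.2978]
orientation: [0.286, 0.958, 0.0, -0.002]
contact_force: [0.1, 0.4, -0.0]
grip_width: 0.0769
finger_force: 0.0
```

>>> {"api": "apply_moves", "payload": {
  "plan": [
    [100,0,0,0,-1.36],
    [100,0,0,0,-1.36],
    [100,0,0,0,-1.36],
    [100,0,0,0,-1.36],
    [100,0,0,0,-1.36],
    [100,0,0,0,-1.36],
    [100,0,0,0,-1.36],
    [100,0,0,0,-1.36]
  ]
}}

```text
time_s: 10.9
eef_pos: [0.5396, -0.0292, 0.2977]
orientation: [-0.209, 0.978, 0.001, -0.001]
contact_force: [0.2, -0.4, 0.4]
grip_width: 0.0942
finger_force: 0.0
```

Run:
```python
from h import *
go([.54,-.03,.30],135)
for n in("scene","top"):
    c=cap(n)
    x0,y0,x1,y1={"scene":(255,180,370,315),"top":(295,190,390,310)}[n]
    c2=dict(c); im=np.zeros_like(c["pixels"]); im[y0:y1,x0:x1]=c["pixels"][y0:y1,x0:x1]; c2["pixels"]=im
    np.save(n+"2.npy",c); print(n,[(b[0],b[1],b[2]) for b in blobs(c2,"orange",1)],[b[0] for b in blobs(c2,"yellow",1)])
s=arm.sense(); c=cap("wrist"); save(c,"pics/w2.png")
for b in blobs(c,"orange"):
    o,d=wray(c,s,*b[0]); print(b,o+d*(.197-o[2])/d[2])
```

```text
pos [ 0.5396 -0.0292  0.2977] shift [ 0.     -0.0009 -0.0023] yaw 114.1 roll -0.365 tilt -1.0 q [-0.16  0.07  1.25  0.    1.83 -2.15] F [ 0.16 -0.39  0.37] t 10.9 w 0.09415818241961361
scene [(array([325.18478261, 219.06521739]), array([319, 210,  14,  18,  92], dtype=int32), ((324.9000549316406, 219.800048828125), (19.230182647705078, 6.260990619659424), 63.43495178222656))] []
top [(array([338.66666667, 218.5       ]), array([338, 216,   2,   6,   6], dtype=int32), ((338.73529052734375, 218.55885314941406), (0.7276068925857544, 5.093247413635254), 14.03624439239502))] [array([334.76086957, 216.86956522])]
(array([310.70258621, 247.84482759]), array([ 282,  205,   56,   87, 2320], dtype=int32), ((311.0987548828125, 248.23397827148438), (89.93299102783203, 27.713871002197266), 62.35402297973633)) [ 0.5395599  -0.03563579  0.197     ]
(array([ 48.3730659 , 401.86017192]), array([  29,  358,   50,   87, 1745], dtype=int32), ((52.072349548339844, 400.8005676269531), (44.82973098754883, 88.2188720703125), 5.90614128112793)) [ 0.71865608 -0.1617322   0.197     ]
```

View pics/w2.png

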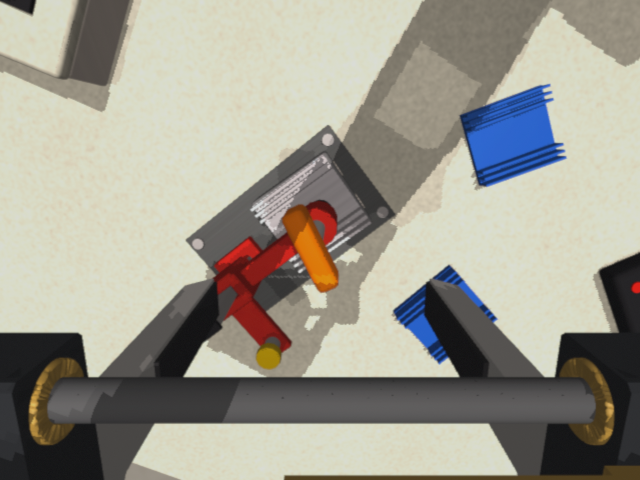

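The wrist view shows the orange handle between the open fingers at (311,248), its long axis about 20° off the finger plane. The button at (268,355) and foot side are lowered. I'll finish the roll.

>>> {"api": "apply_moves", "payload": {
  "plan": [
    [100,0,0,0.0,-0.12],
    [100,0,0,0,-0.24],
    [100,0,0,0,-0.365],
    [100,0,0,0,-0.365],
    [100,0,0,0,-0.365]
  ]
}}

```text
time_s: 11.47
eef_pos: [0.54, -0.0295, 0.2986]
orientation: [-0.378, 0.926, 0.0, -0.0]
contact_force: [-0.1, 0.5, 0.1]
grip_width: 0.0939
finger_force: 0.0
```

Run:
```python
from h import *
go([.54,-.03,.30],135)
s=arm.sense(); c=cap("wrist"); save(c,"pics/w3.png")
hsv=cv2.cvtColor(c["pixels"],cv2.COLOR_RGB2HSV)
b=blobs(c,"orange",1)[0]; print(b)
x,y,w,h=b[1][:4]; V=hsv[y:y+h,x:x+w,2]; m=cv2.inRange(hsv[y:y+h,x:x+w],(11,150,60),(22,255,255))>0
print(np.percentile(V[m],[5,25,50,75,95]))
for z in(.190,.197,.204):
    for p in (b[0],):
        o,d=wray(c,s,*p); print(z,o+d*(z-o[2])/d[2])
print("cam",o)
cv2.imwrite("pics/w3c.png",cv2.resize(c["pixels"][y-30:y+h+30,x-50:x+w+50,::-1],None,fx=4,fy=4)); print(x-50,y-30)
```

```text
pos [ 0.54   -0.0295  0.2986] shift [ 0.0004 -0.0003 -0.0014] yaw 134.4 roll -0.011 tilt -1.0 q [-0.16  0.07  1.24  0.    1.83 -2.5 ] F [-0.1   0.49  0.11] t 11.4667 w 0.09392027454061147
(array([310.77628532, 243.58221399]), array([ 295,  199,   31,   91, 2159], dtype=int32), ((310.9262390136719, 244.02772521972656), (89.44502258300781, 25.67580223083496), 83.41805267333984))
[116. 154. 166. 225. 226.]
0.19 [ 0.5417688  -0.03568075  0.19      ]
0.197 [ 0.54038652 -0.03680559  0.197     ]
0.204 [ 0.53900425 -0.03793044  0.204     ]
cam [ 0.48819748 -0.07927526  0.46129128]
245 169
```

View pics/w3c.png

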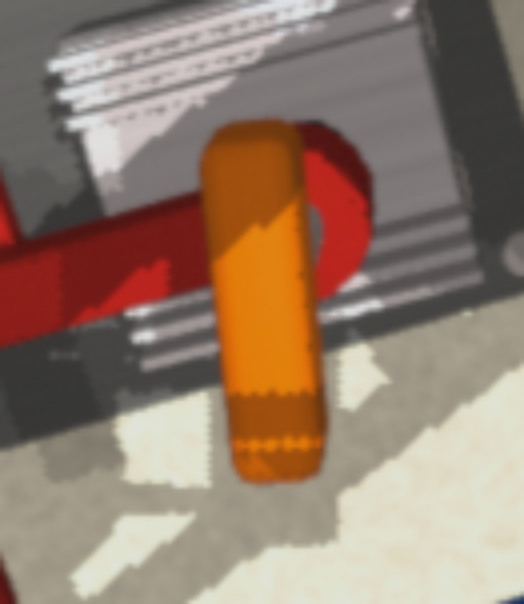

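The close crop shows the handle's top face centred at about (312,246) in the picture, about 4° off the tool's x axis and overlapping the stem. I'll go down around it with the fingers open.

>>> {"api": "apply_moves", "payload": {
  "plan": [
    [100,0.003,-0.0046,0.02,-0.02],
    [100,0.003,-0.0046,0.05,-0.02],
    [100,0.003,-0.0046,0.08,-0.02],
    [100,0.003,-0.0046,0.1,-0.02],
    [60,0.003,-0.0046,0.11,-0.02],
    [60,0.003,-0.0046,0.113,-0.02],
    [60,0.003,-0.0046,0.113,-0.02],
    [60,0.003,-0.0046,0.113,-0.02]
  ]
}}

```text
time_s: 12.18
eef_pos: [0.5421, -0.0351, 0.1877]
orientation: [-0.389, 0.921, -0.001, 0.001]
contact_force: [1.0, -0.9, 0.1]
grip_width: 0.0706
finger_force: 0.0
```

Run:
```python
from h import *
go([.541,-.035,.185],135)
s=arm.sense(); c=cap("wrist"); save(c,"pics/w4.png")
R=Rn.from_quat(s["orientation"]).as_matrix()
b=blobs(c,"orange",1)[0]; print(b)
for p in (b[0],):
    o,d=wray(c,s,*p); q=o+d*(.1965-o[2])/d[2]; print(q,"tool",R.T@(q-s["eef_pos"]))
x,y,w,h=b[1][:4]
im=c["pixels"][:,:,::-1][max(y-60,0):y+h+60,max(x-150,0):x+w+150]; print(im.shape,x,y)
cv2.imwrite("pics/w4c.png",cv2.resize(im,None,fx=1.5,fy=1.5))
```

```text
pos [ 0.5421 -0.0351  0.1877] shift [0.0007 0.0009 0.0027] yaw 135.7 roll 0.013 tilt -1.0 q [-0.17  0.08  1.45  0.    1.61 -2.54] F [ 0.97 -0.86  0.11] t 12.1833 w 0.07064540283959883
(array([317.20847586, 308.55530217]), array([ 293,  241,   47,  137, 5262], dtype=int32), ((316.7791748046875, 309.40863037109375), (137.86305236816406, 41.39453125), 85.91438293457031))
[ 0.53794514 -0.0401578   0.1965    ] tool [ 0.0064736  -0.00053678 -0.00879897]
(257, 347, 3) 293 241
```

View pics/w4c.png

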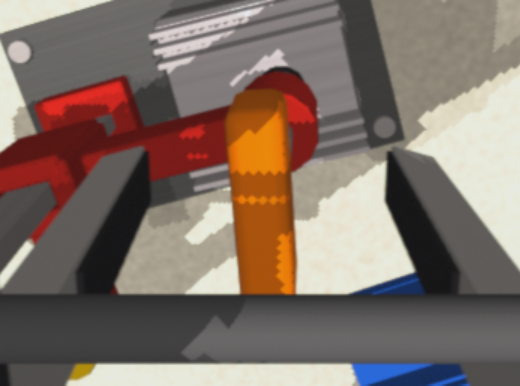

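The handle sits between the fingers within 1 mm of centre, with its far end at about (315,258), so the TCP should go about 2.5 mm back along its length. I'll grip it.

>>> {"api": "apply_moves", "payload": {
  "plan": [
    [60,-0.0025,0,0.002,0],
    [40,-0.0025,-0.0005,0.002,0],
    [20,-0.0025,-0.0005,0.002,0],
    [5,-0.0025,-0.0005,0.002,0],
    [5,-0.0025,-0.0005,0.002,0],
    [5,-0.0025,-0.0005,0.002,0],
    [5,-0.0025,-0.0005,0.002,0],
    [5,-0.0025,-0.0005,0.002,0]
  ]
}}

```text
time_s: 12.9
eef_pos: [0.5441, -0.0338, 0.1837]
orientation: [-0.389, 0.921, -0.0, 0.001]
contact_force: [3.9, -1.8, -3.4]
grip_width: 0.0169
finger_force: 29.5
```

```bash
python3 -c "
from h import *
go([.543,-.032,.185],135); print(arm.sense()['torque'])"
```

```text
pos [ 0.5441 -0.0338  0.1837] shift [-0.0005  0.002  -0.0013] yaw 135.8 roll 0.014 tilt -1.0 q [-0.17  0.09  1.45  0.    1.61 -2.54] F [ 3.89 -1.78 -3.38] t 12.9 w 0.01693480741896448
[ 0.34421651 -0.3791961   0.00738953]
```

Gripped at 16.9 mm opening with small forces. I'll turn clockwise and follow the lean and rise.

>>> {"api": "apply_moves", "payload": {
  "plan": [
    [5,0,-0.0001,-0.0001,0.1],
    [5,0,-0.0002,-0.0002,0.2],
    [5,-0.0001,-0.0003,-0.0003,0.3],
    [5,-0.0001,-0.0004,-0.0004,0.4],
    [5,-0.0001,-0.0005,-0.0005,0.5],
    [5,-0.0002,-0.0006,-0.0006,0.6],
    [5,-0.0002,-0.0007,-0.0007,0.7],
    [5,-0.0002,-0.0008,-0.0008,0.8]
  ]
}}

```text
time_s: 13.57
eef_pos: [0.5445, -0.0337, 0.1846]
orientation: [0.003, 1.0, 0.001, 0.0]
contact_force: [2.5, -0.5, -1.1]
grip_width: 0.0156
finger_force: 30.0
```

```bash
python3 -c "
from h import *
go([.543,-.032,.185],135); print(arm.sense()['torque'])
R=Rn.from_quat(arm.sense()['orientation']).as_matrix(); print('bar dir tool',R.T@[.88,-.476,0])"
```

```text
pos [ 0.5445 -0.0337  0.1846] shift [ 0.0015  0.0017 -0.0004] yaw 89.7 roll -0.791 tilt -1.0 q [-0.17  0.09  1.45  0.    1.61 -1.73] F [ 2.46 -0.45 -1.09] t 13.5667 w 0.015553145503360465
[ 0.42113767 -0.25296271  0.10910019]
bar dir tool [-8.82585529e-01 -4.71188691e-01 -3.94868873e-05]
```

>>> {"api": "apply_moves", "payload": {
  "plan": [
    [5,-0.0001,0,-0.0001,0.1],
    [5,-0.0002,-0.0001,-0.0002,0.2],
    [5,-0.0003,-0.0001,-0.0003,0.3],
    [5,-0.0004,-0.0002,-0.0004,0.4],
    [5,-0.0004,-0.0002,-0.0005,0.5],
    [5,-0.0005,-0.0003,-0.0006,0.6],
    [5,-0.0006,-0.0003,-0.0007,0.7],
    [5,-0.0007,-0.0004,-0.0008,0.8]
  ]
}}

```text
time_s: 14.23
eef_pos: [0.5445, -0.0348, 0.1853]
orientation: [0.392, 0.92, -0.001, -0.0]
contact_force: [1.1, 0.2, -0.5]
grip_width: 0.0159
finger_force: 30.0
```

```bash
python3 -c "
from h import *
go([.543,-.032,.185],135); print(arm.sense()['torque'])
R=Rn.from_quat(arm.sense()['orientation']).as_matrix(); print('bar dir tool',R.T@[.88,-.476,0])"
```

```text
pos [ 0.5445 -0.0348  0.1853] shift [0.0031 0.0009 0.0003] yaw 43.9 roll -1.591 tilt -1.0 q [-0.17  0.09  1.44 -0.    1.61 -0.93] F [ 1.12  0.18 -0.54] t 14.2333 w 0.015917617268297154
[-0.4999916   0.3672056   0.14641778]
bar dir tool [-9.52953012e-01  3.04723160e-01 -5.94161696e-04]
```

>>> {"api": "apply_moves", "payload": {
  "plan": [
    [5,-0.0001,0,-0.0001,0.1],
    [5,-0.0002,0.0001,-0.0002,0.2],
    [5,-0.0003,0.0001,-0.0003,0.3],
    [5,-0.0004,0.0001,-0.0004,0.4],
    [5,-0.0005,0.0002,-0.0005,0.5],
    [5,-0.0006,0.0002,-0.0006,0.6],
    [5,-0.0007,0.0002,-0.0007,0.7],
    [5,-0.0007,0.0002,-0.0007,0.7]
  ]
}}

```text
time_s: 14.9
eef_pos: [0.5452, -0.0347, 0.1856]
orientation: [0.682, 0.731, -0.001, -0.001]
contact_force: [3.0, 0.1, -3.2]
grip_width: 0.0171
finger_force: 30.0
```

```bash
python3 -c "
from h import *
go([.543,-.032,.185],135); print(arm.sense()['torque'])"
```

```text
pos [ 0.5452 -0.0347  0.1856] shift [ 0.0028 -0.002   0.0006] yaw 3.9 roll -2.287 tilt -1.0 q [-0.17  0.09  1.44 -0.    1.61 -0.24] F [ 2.98  0.14 -3.24] t 14.9 w 0.017129741937039127
[-0.25266776  0.40367488  0.08802786]
```

Turned about 2.3 rad. I'll relax the small lift, let go, and go up for a look.

>>> {"api": "apply_moves", "payload": {
  "plan": [
    [5,0,0,0.0005,0],
    [15,0,0,0.0005,0],
    [30,0,0,0.0005,0],
    [60,0,0,0.0005,0],
    [80,0,0,0.0005,0],
    [80,0,0,0.0005,0],
    [80,0,0,0.0005,0],
    [80,0,0,0.0005,0]
  ]
}}

```text
time_s: 15.57
eef_pos: [0.5454, -0.0348, 0.186]
orientation: [0.682, 0.731, 0.0, 0.0]
contact_force: [0.2, -0.0, 0.2]
grip_width: 0.0537
finger_force: 0.0
```

>>> {"api": "apply_moves", "payload": {
  "plan": [
    [80,0,0,-0.01,0],
    [80,0,0,-0.04,0],
    [80,0,0,-0.07,0],
    [80,0,0,-0.1,0],
    [80,0.04,0,-0.1,0],
    [80,0.08,0,-0.1,0],
    [80,0.12,0,-0.1,0],
    [80,0.12,0,-0.1,0]
  ]
}}

```text
time_s: 16.23
eef_pos: [0.5363, 0.091, 0.2873]
orientation: [0.679, 0.734, 0.002, -0.001]
contact_force: [0.3, -0.4, -0.9]
grip_width: 0.0753
finger_force: 0.0
```

Run:
```python
from h import *
go([.543,-.032,.185],135)
o=[]
for n in("scene","top"):
    c=cap(n); x0,y0,x1,y1={"scene":(255,190,370,315),"top":(295,190,390,310)}[n]
    o.append(cv2.resize(c["pixels"][y0:y1,x0:x1,::-1],(395,500),interpolation=cv2.INTER_CUBIC))
cv2.imwrite("pics/end.png",np.hstack(o))
```

```text
pos [0.5363 0.091  0.2873] shift [-0.1236 -0.003   0.1018] yaw 4.5 roll -2.278 tilt -1.0 q [ 0.06  0.07  1.26  0.    1.81 -0.02] F [ 0.3  -0.36 -0.94] t 16.2333 w 0.07530790247620349
```

View pics/end.png

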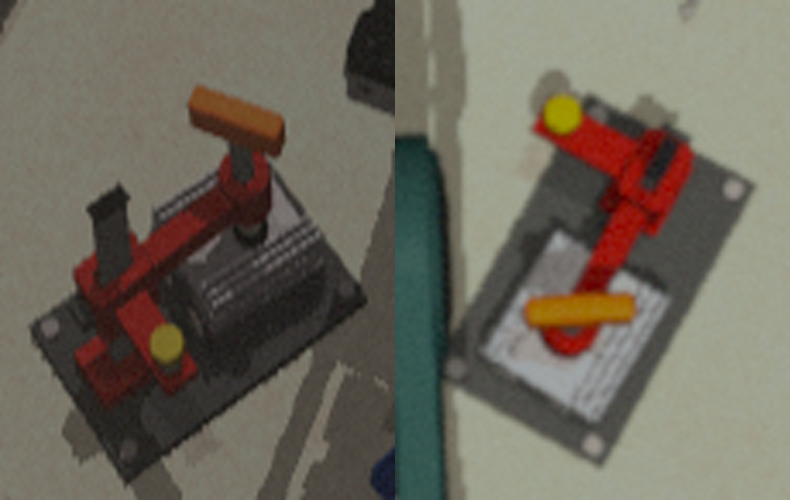

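The end view shows the handle turned to lie about level at (580,310) in the crop's top half, about 2.3 rad clockwise. The jaw is still tilted and bound, the heat sink and module are where they were, and the gripper is clear. The handle rose about 1 mm per rad, which I estimate puts the clamp at 18 to 20 N.

```bash
python3 -c "
from h import *
print(arm.hand_in())"
```

```text
the job is handed in; nothing more can be done
None
```

I handed the job in with the jaw bound at about 12 N of push, the handle turned about 2.3 rad clockwise, and the gripper clear of the clamp; the clamping force, about 18 to 20 N, is my estimate from the turn and was not measured at the foot.

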